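# Close the drying-bead jar and set it out on the mat

## Robot

A 6-joint arm with a two-finger parallel gripper is mounted at the origin on the work surface. World frame = base frame: x ahead of the robot, y to its left, z up, the work surface at z = 0. Lengths are in m, angles in rad, forces in N, time in s.
With the tool pointing down it reaches from about 0.3 to 0.825 m from the base axis. Payload 5.4 kg.
Tool frame: the origin (TCP) lies on the centre line of the jaws, within the pads' length; the fingertips stand 22 mm ahead of it and the grasp point (between the pads) lies 3 mm ahead of it; x points along the fingers, y is the direction in which the jaws open and shut, and the axes are right-handed (so a half turn about x gives the same grasp; the last joint's range is limited). The gripper opens to 92 mm and grips with 3 to 60 N. Pads are 20 mm wide; open, the fingers measure 128 mm over their backs; the gripper's body (75 mm by 189 mm) begins 69 mm behind the grasp point.
Start: joints at [-1.319, 0.158, 1.597, -0, 1.386, -0.21], TCP at [0.256, -0.515, 0.237] pointing down, gripper open.
Joint ranges: [-2.91, 2.91], [-0.94, 2.29], [0.18, 2.7], [-1.29, 4.43], [0.17, 2.64], [-3, 3]. Speed limits (rad/s): [2.57, 2.57, 3.14, 3.14, 3.14, 3.14].

## Interface

Orientations are given as a unit quaternion [w, x, y, z].
In Python, from plant import bot gives the robot as it stands. Calls block until the motion is done:
- bot.move_to(position, orientation): joint-space move of the TCP to a pose.
- bot.move_linear(position, v=0.15, orientation=None, stop_force=None): straight line of the TCP; orientation=None keeps the orientation; v is the mean speed in m/s. With stop_force (N) it stops when the force on the tool has changed by that much, and returns True; else False.
- bot.movej(angles): joint-space move.
- bot.command_gripper(opening): opening from 0.0 (shut) to 1.0 (fully open); the grip force is fixed at half the most; returns when the fingers have stopped.
- bot.dwell(seconds).
- bot.solve_ik(position, orientation): joint angles nearest the present ones, or None.
- bot.read_state(): the state.
- bot.camera(name): name is "scene" or "top" or "wrist"; returns the picture (384x512x3 uint8, red, green, blue); there is no depth.
- bot.camera_model(name): a dict with "intrinsics" (3x3 intrinsics, pixels), "position" and "rotation" of the camera in the world. Camera axes: x right, y up, looking along -z (the intrinsics and any distortion apply to the point x, -y, -z); pixel columns grow to the right and rows downward; lengths in m; the calibration is good to about 2 mm. A picture is of the moment at which its call begins: read the wrist's pose just before it. camera_model takes no time and is no camera call; for the wrist camera it gives the pose at the moment of the call.
A pose or a line that the arm cannot do raises bot.PlanningError and nothing moves.
- bot.job_done(): hands the job in, once; it reports no verdict.
Trained networks look in the newest picture that a camera, given by its name, has taken for a name from the list of things; names that differ only in an ending like _2 or _b are one class to them, and where a whole thing is asked for, a point or a joint stands for the part that bears it (a point fixed in the world has none). Each returns a list of dicts, best first, with "score" (0 to 1); they miss things now and then, are a little off and sometimes report something else, mostly with a low value. They report only what shows in the picture. A call takes as long as a camera call. They do not tell look-alikes from the thing itself.
- bot.outline_of(camera, target): "pixels" (384x512 bool, what is visible of it) and "bbox" ([left, top, width, height] in pixels, round what is visible of it).
The state is a dict: "clock": time; "joint_pos": joint angles; "qd": joint speeds; "tau": joint torques, N m; "tcp_pos": TCP position; "tcp_rot": TCP orientation; "contact_force": force on the tool from outside, world axes, zero at the start; "moment": the same for the moment, N m; "gripper_width": opening from 0.0 (shut) to 1.0 (fully open).
Only numpy, scipy, OpenCV 4.12 (cv2) and the standard library are available. Lean on these libraries where they do the work, as an engineer would, in place of code of your own. Each camera call takes 0.05 s, during which the arm holds its last target. There are 200 camera calls.

## Task

The jar's screw lid has been left sitting loose on top of its thread. Turn the lid back (anticlockwise seen from above) until it drops into the thread, then screw it forward fully home, so that the pointer on its rim stands over the mark on the jar. Then lift the closed jar out of the wooden caddy (the lid handle will bear it) and stand it upright in the middle of the cork mat, without disturbing the book, the weight or the brush.

Things in the scene. Friction and masses are not known exactly. Their poses are not given: they have to be found in the camera images.
- lid_handle (a point): Centre of the bar handle on the grey round lid (lid 100 mm across, 37 mm high, 0.15 kg). The bar is 80 mm long (along x), 14 mm wide (y), 34 mm high (z); this point is 17 mm above the lid's top face, 54 mm above its lower edge. +x points to the lid's pointer. Clockwise from above is forward (tightening). Held tightly the lid cannot drop: hold the bar loosely or let go.
- lid_pointer (a point): Tip of the lid's black pointer rib: 54 mm from the lid's axis along +x of the bar, level with the lid's lower edge. Found 6 to 58 degrees anticlockwise of the jar's mark, the lid resting on top of the thread. Turning forward from there only jams on a stop at about -3 degrees, without engaging.
- jar_middle (a point): Point on the axis of the white square jar (body 104 x 104 x 95 mm, 0.45 kg), 60 mm above its underside; z up, +x to the face with the black mark. Height of the handle's centre above this point: 115 mm as found, 106 mm dropped into the thread, 97 mm home (1 to 2 mm play). The jar starts in the caddy with about 3 mm play each side; the caddy keeps it from turning.
- jar_rim (a point): Centre of the top of the jar's round neck, 135 mm above its underside. The neck has a three-start thread. Pointer angles anticlockwise from the mark: turned back, the lid falls 9 mm once past 78 (stop at 96); turned forward it then sinks 9 mm more, between about 70 and 12 degrees, and runs level to a firm stop at -3 degrees: fully home.
- jar_mark (a point): Point 54 mm from the jar's axis, above the black upright mark rib on the jar's +x face, 103 mm above the underside: where the pointer's tip is when the lid is home. At the start the mark faces away from the robot, within about 35 degrees.
- caddy: Fixed square wooden tray, 122 x 122 mm outside, walls 35 mm high and 6 mm thick, floor 6 mm thick; origin at the centre of its underside on the bench.
- mat: Fixed square cork mat 190 x 190 mm, 6 mm thick; origin at the centre of its underside on the bench.
- book: Bystander: closed book lying flat, 130 x 180 x 32 mm; origin at the centre of its underside.
- weight: Bystander: round steel paperweight, 68 mm across and 60 mm high; origin at the centre of its underside.
- brush: Bystander: dusting brush lying on the bench.
Mind the look-alikes: they are no part of the job. Leave any red look-alike of the part that bears lid_handle alone.

How it is judged:
On the way, in this order (a step that is already met when the one before it is completed fails the run):
1. the lid has been turned back and has dropped into the thread (z of lid_handle in the frame of jar_middle between 0.09 and 0.109 m and horizontal distance between lid_handle and jar_middle below 0.008 m), for 0.2 s.
2. the lid is screwed fully home, pointer over the mark (distance between lid_pointer and jar_mark below 0.007 m and z of lid_handle in the frame of jar_middle below 0.1 m), for 0.2 s.
At the end, for the whole second after the job is handed in: The lid is fully home on the jar (pointer tip within 7 mm of the mark point, handle centre less than 100 mm above the jar's middle point), and the jar stands upright (within 0.06 rad) and at rest on the cork mat, its axis within 40 mm of the mat's centre (all of step 2 and horizontal distance between jar_middle and mat below 0.04 m and height (world z) of jar_middle between 0.062 and 0.07 m and angle between jar_middle's own z axis and vertical below 0.06 rad and linear speed of jar below 0.02 m/s); the robot touches nothing.
It fails at once if the book, the weight or the brush was disturbed (moved over 30 mm) (distance of any of book, weight, brush from where it was at the start of the episode above 0.03 m).
It fails at once if the jar was tipped over 0.5 rad (angle between jar_middle's own z axis and vertical above 0.5 rad).
It also fails if it takes over 54 s, if anything falls off the work surface, if the arm or the gripper's body presses on something with over 40 N, if the wrist force passes 120 N, or if a joint passes its speed limit or range.

## Working session

There is one attempt and no reset: what is moved stays moved. The work goes in short steps, each a Python script; the robot and the scene stay as the last script left them, time stands still between calls to the robot, and variables do not carry over. Pictures are saved under pics/ and viewed, about 8 in all and at most 12, crops included, and the job is handed in when it is done.

```bash
mkdir -p pics; ls; python3 - <<'E'
from plant import bot
import cv2,numpy as np
ims=[]
for c in ("scene","top"):
    im=bot.camera(c); cv2.imwrite(f"pics/{c}0.png",im[:,:,::-1])
    m=bot.camera_model(c); print(c,m)
    for t in("lid_handle","jar_middle","caddy","mat","book","weight","brush"):
        for d in bot.outline_of(c,t)[:3]: print(t,round(d["score"],2),d["bbox"])
print(bot.read_state())
E
```

```text
pics
scene {'intrinsics': array([[425.33330433,   0.        , 253.3356283 ],
       [  0.        , 425.33330433, 192.02598778],
       [  0.        ,   0.        ,   1.        ]]), 'position': array([ 1.14189348, -0.41617489,  0.77930154]), 'rotation': array([0.8267669 , 0.33717207, 0.17457878, 0.4150828 ])}
lid_handle 0.95 [139.4, 144.5, 47.2, 52.5]
lid_handle 0.95 [91.7, 237.5, 53.3, 43.8]
jar_middle 0.62 [134.9, 178.4, 68.5, 52.0]
caddy 0.65 [137.4, 202.6, 70.6, 42.3]
mat 0.93 [233.8, 134.9, 95.4, 58.1]
book 0.76 [251.9, 213.6, 105.3, 79.3]
book 0.75 [235.6, 134.7, 93.1, 55.0]
weight 0.56 [360.7, 180.3, 32.1, 30.0]
brush 0.61 [139.6, 280.7, 95.5, 55.6]
top {'intrinsics': array([[460.96253982,   0.        , 249.09166267],
       [  0.        , 460.96253982, 189.79438445],
       [  0.        ,   0.        ,   1.        ]]), 'position': array([ 0.44845347, -0.02886164,  1.13377407]), 'rotation': array([ 0.70865263,  0.04684362, -0.06320354, -0.70115793])}
lid_handle 0.85 [342.4, 214.4, 41.8, 42.5]
lid_handle 0.77 [285.5, 229.0, 46.5, 50.8]
jar_middle 0.86 [278.7, 231.0, 48.1, 47.0]

[... 247 characters left out ...]
.0, 82.4, 26.6]
{'clock': 0.8, 'joint_pos': array([-1.31910245e+00,  1.58398639e-01,  1.59697438e+00,  1.59871912e-05,
        1.38618503e+00, -2.10121956e-01]), 'qd': array([ 1.12785120e-04,  2.58999514e-04,  1.90063357e-03, -8.99081869e-04,
        6.11759530e-06,  7.84206491e-04]), 'tau': array([-4.89701124e-04, -3.85551238e+01, -3.22351170e+01,  6.99730008e-02,
        3.04647954e-02,  9.70451026e-07]), 'tcp_pos': array([ 0.25617945, -0.51477892,  0.23661476]), 'tcp_rot': array([ 0.16184058,  0.68834551,  0.16181635, -0.68833389]), 'contact_force': array([-0.5340028 ,  0.1230678 ,  0.31479273]), 'moment': array([ 0.00923566,  0.02522223, -0.00315931]), 'gripper_width': 0.998780434895042}
```

```bash
python3 - <<'E'
import cv2,numpy as np
a=cv2.imread("pics/scene0.png");b=cv2.imread("pics/top0.png")
z=lambda i,x,y,w,h:cv2.resize(i[y:y+h,x:x+w],(400,300),interpolation=cv2.INTER_CUBIC)
cv2.imwrite("pics/m0.png",np.vstack([np.hstack([z(a,0,0,512,384),z(b,0,0,512,384)]),np.hstack([z(a,110,140,120,90),z(b,255,200,120,90)])]))
E
```

```text
(no output)
```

View pics/m0.png

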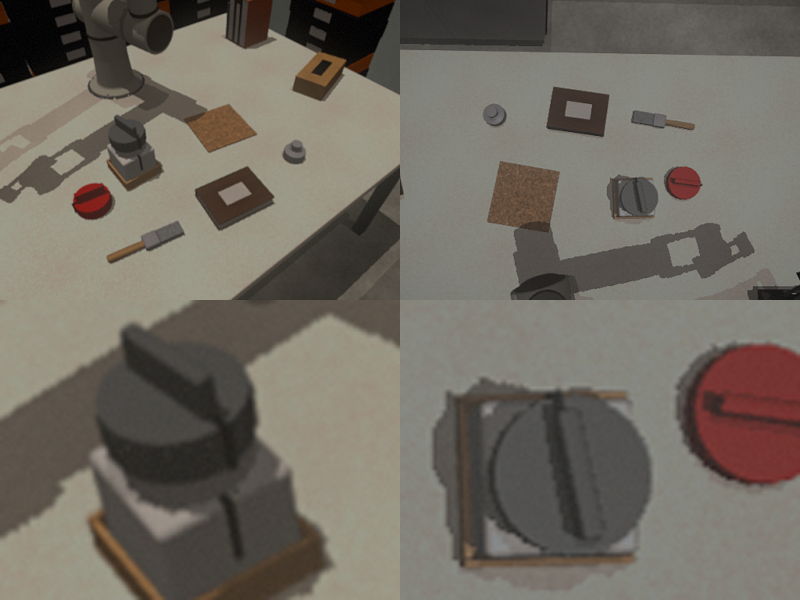

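Grey lid on the white jar sits in the caddy at about top pixel (306,252). Its pointer and the jar mark both face +x, and the red lid beside it is the look-alike. I'll go over it for a closer look with the wrist camera.

```bash
cat > h.py <<'E'
from plant import bot
import cv2,numpy as np
from scipy.spatial.transform import Rotation as Ro
from scipy.optimize import least_squares
def rot(q): return Ro.from_quat(np.roll(q,-1)).as_matrix()
def down(a):
    c,s=np.cos(a),np.sin(a)
    return np.roll(Ro.from_matrix(np.array([[0,c,s],[0,s,-c],[-1,0,0]])).as_quat(),1)
def proj(m,P):
    p=(np.atleast_2d(P)-m["position"])@rot(m["rotation"]); K=m["intrinsics"]
    return np.c_[K[0,2]-K[0,0]*p[:,0]/p[:,2], K[1,2]+K[1,1]*p[:,1]/p[:,2]]
def ray(m,px,z):
    K=m["intrinsics"]; d=rot(m["rotation"])@np.array([(px[0]-K[0,2])/K[0,0],-(px[1]-K[1,2])/K[1,1],-1])
    return m["position"]+d*(z-m["position"][2])/d[2]
def tri(obs):  # [(model,px),...] -> point, rms px
    f=lambda P:np.concatenate([proj(m,P)[0]-p for m,p in obs])
    r=least_squares(f,[.45,0,.1]); return r.x,np.sqrt(np.mean(r.fun**2))
def save(n,im): cv2.imwrite(f"pics/{n}.png",im[:,:,::-1])
E
python3 - <<'E'
from h import *
t=bot.camera_model("top")
c=ray(t,(306,251.6),.164); print("lid",c, "mat",ray(t,(157.5,251),.006),"book",ray(t,(227,142),.032),"weight",ray(t,(122,146),.03))
for k,a in enumerate((0,np.pi)):
  for z in (.40,):
    for aa in (a,a-2*np.pi): print(a, bot.solve_ik([c[0],c[1],z],down(aa)))
w=bot.camera_model("wrist"); s=bot.read_state(); R=rot(s["tcp_rot"])
print("cam in tool",R.T@(w["position"]-s["tcp_pos"]), R.T@rot(w["rotation"])); print(w["intrinsics"])
E
```

```text
lid [ 0.47150741 -0.17094662  0.164     ] mat [0.47335264 0.16569756 0.006     ] book [0.73986493 0.00166717 0.032     ] weight [0.72646132 0.25799616 0.03      ]
0 [-5.89215845e-01 -8.82536966e-02  1.53307599e+00 -4.44089210e-16
  1.69677036e+00 -5.89215845e-01]
0 [-5.89215845e-01 -8.82536966e-02  1.53307599e+00 -4.44089210e-16
  1.69677036e+00 -5.89215845e-01]
3.141592653589793 [-5.89215845e-01 -8.82536966e-02  1.53307599e+00 -4.44089210e-16
  1.69677036e+00  2.55237681e+00]
3.141592653589793 [-5.89215845e-01 -8.82536966e-02  1.53307599e+00 -4.44089210e-16
  1.69677036e+00  2.55237681e+00]
cam in tool [-0.14804332  0.00104503 -0.07239203] [[-1.30005421e-03  2.57431589e-01 -9.66295652e-01]
 [ 9.99999123e-01  5.78294866e-04 -1.19133487e-03]
 [ 2.52116586e-04 -9.66296353e-01 -2.57432115e-01]]
[[280.60104493   0.         258.36481206]
 [  0.         280.60104493 191.98384579]
 [  0.           0.           1.        ]]
```

```bash
cat > look.py <<'E'
from h import *
import pickle
def look(tag,poses):
    out=[]
    for i,(p,a) in enumerate(poses):
        bot.move_to(p,down(a)); bot.dwell(.15)
        m=bot.camera_model("wrist"); im=bot.camera("wrist"); save(f"{tag}{i}",im); out.append(m)
    pickle.dump(out,open(f"{tag}.pkl","wb")); return out
E
python3 - <<'E'
from look import *
o=look("w",[([.55,-.24,.33],-np.pi/2),([.55,-.10,.33],-np.pi/2)])
print(bot.read_state()["joint_pos"],bot.read_state()["clock"])
ims=[]
for i,m in enumerate(o):
    im=cv2.imread(f"pics/w{i}.png"); p=proj(m,[.4715,-.171,.14])[0]; x,y=[int(v) for v in np.clip(p-[80,90],0,[352,204])]; print(i,p,"crop",x,y)
    ims.append(cv2.resize(im[y:y+180,x:x+160],None,fx=2.5,fy=2.5,interpolation=cv2.INTER_CUBIC))
cv2.imwrite("pics/w.png",np.hstack(ims))
E
```

```text
[-3.98398659e-01  7.21044611e-02  1.50851797e+00 -2.62179746e-04
  1.56118115e+00  1.17448337e+00] 3.3417
0 [203.84596194 237.3669318 ] crop 123 147
1 [310.79553311 237.50824101] crop 230 147
```

View pics/w.png

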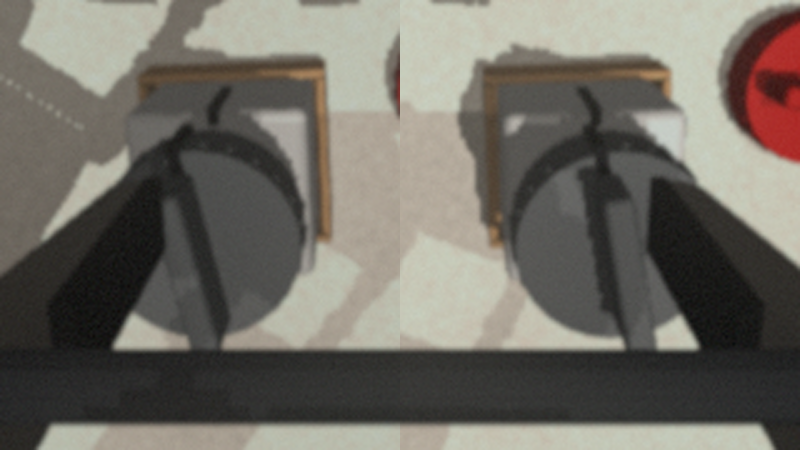

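```bash
python3 - <<'E'
from look import *
o=look("v",[([.60,-.171,.30],np.pi/2),([.66,-.171,.25],np.pi/2)])
print(bot.read_state()["joint_pos"],bot.read_state()["clock"])
ims=[]
for i,m in enumerate(o):
    im=cv2.imread(f"pics/v{i}.png"); p=proj(m,[.4715,-.171,.14])[0]; x,y=[int(v) for v in np.clip(p-[80,100],0,[352,184])]; print(i,p,"crop",x,y)
    ims.append(cv2.resize(im[y:y+200,x:x+160],None,fx=2.5,fy=2.5,interpolation=cv2.INTER_CUBIC))
cv2.imwrite("pics/v.png",np.hstack(ims))
E
```

```text
[-4.30732971e-01  4.23118736e-01  1.24393100e+00 -1.30935679e-04
  1.47147149e+00 -2.00117340e+00] 6.8583
0 [259.55781125  58.77105305] crop 179 0
1 [260.51668181 -37.18516887] crop 180 0
```

View pics/v.png

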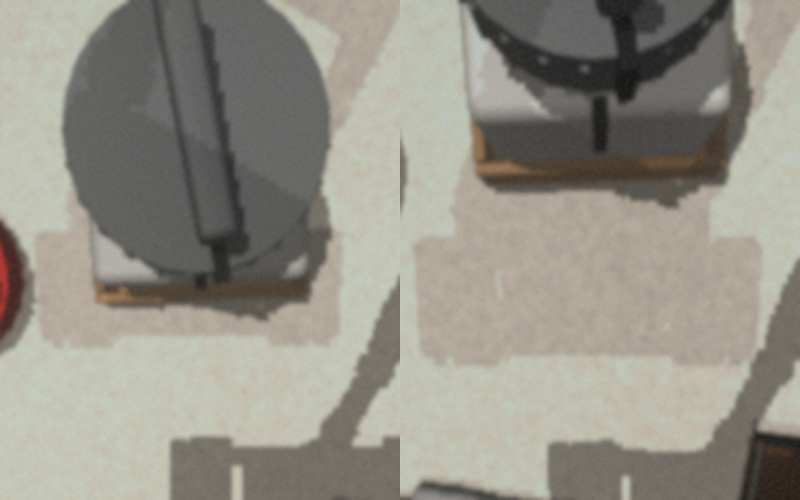

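```bash
cat > fit.py <<'E'
from h import *
import pickle
v=pickle.load(open("v.pkl","rb")); w=pickle.load(open("w.pkl","rb"))
V0=lambda x,y:np.array([x/2.5+179,y/2.5]); V1=lambda x,y:np.array([(x-400)/2.5+180,y/2.5])
W0=lambda x,y:np.array([x/2.5+123,y/2.5+147]); W1=lambda x,y:np.array([(x-400)/2.5+230,y/2.5+147])
t=np.linspace(0,2*np.pi,200)
def f(p,full=False):
    cx,cy,th,ph,h=p
    e=lambda a,r,z:np.array([cx+r*np.cos(a),cy+r*np.sin(a),z+h])
    ring=np.vstack([np.c_[cx+.05*np.cos(t),cy+.05*np.sin(t),0*t+z+h] for z in(.164,.127)])
    A=proj(v[0],ring);B=proj(w[0],ring);C=proj(w[1],ring)
    r=[A[:,0].min()-V0(64,0)[0],A[:,0].max()-V0(329,0)[0],A[:,1].max()-V0(0,275)[1],
       B[:,0].max()-W0(305,0)[0],C[:,0].min()-W1(515,0)[0]]
    q=proj(v[0],e(th,.04,.198))[0]-V0(218,241); r+=list(q)
    # bar centre line at image row 0
    l=proj(v[0],[e(th,.04,.198),e(th,-.03,.198)]); k=(0-l[0,1])/(l[1,1]-l[0,1]); r.append(l[0,0]+k*(l[1,0]-l[0,0])-V0(176.5,0)[0])
    r+=list(proj(v[1],e(th,.054,.127))[0]-V1(626,99)); r+=list(proj(w[0],e(th,.054,.127))[0]-W0(186,130))
    r.append(proj(v[1],e(ph,.054,.10-h*0))[0][0]-V1(600,0)[0])
    r.append(proj(v[1],e(ph,.054,.065))[0][0]-V1(600,0)[0])
    return np.array(r)
s=least_squares(f,[.47,-.17,.1,0,0],x_scale=[.01,.01,.1,.1,.01],loss="soft_l1")
print("c",s.x[:2],"th,ph deg",np.degrees(s.x[2:4]),"dh",s.x[4]);print(np.round(f(s.x),1))
E
python3 - <<'E'
from fit import *
print(proj(v[1],[.4715,-.171,.1]))
E
```

```text
c [ 0.47048784 -0.17326094] th,ph deg [11.33883501  2.22353099] dh 7.472225885782285e-05
[-1.5  0.7 -0.3 -0.5 -2.4  0.2 -2.1 -0.5 -0.5  0.6 -0.2 -2.7  0.1 -0.1]
[[260.29391495 -14.36515226]]
```

```bash
cat > act.py <<'E'
from h import *
C=np.array([.4705,-.1733]); PH=np.radians(2.2)
def at(z): return [C[0],C[1],z]
def turn(rel,z):  # bar direction rel deg (from mark); jaws at -90
    bot.move_to(at(z),down(PH+np.radians(rel)-np.pi/2))
def st(tag=""):
    s=bot.read_state(); R=rot(s["tcp_rot"]); a=np.degrees(np.arctan2(R[1,1],R[0,1])-PH)+90
    print(tag,"t%.1f"%s["clock"],"tcp",np.round(s["tcp_pos"],4),"rel%.1f"%a,"F",np.round(s["contact_force"],1),"Mz%.2f"%s["moment"][2],"w%.1fmm"%(s["gripper_width"]*92)); return s
E
python3 - <<'E'
from act import *
bot.command_gripper(.5)
turn(9.1,.28); st("above")
print("hit",bot.move_linear(at(.191),v=.1,stop_force=8)); st("down")
bot.command_gripper(17/92); st("loose")
for r in (35,60,80,93):
    turn(r,.191); st("turn")
bot.dwell(.3)
print("touch",bot.move_linear(at(.170),v=.03,stop_force=5)); st("probe")
save("d",bot.camera("wrist"))
E
```

```text
above t10.0 tcp [ 0.4706 -0.1733  0.28  ] rel9.1 F [-0.6 -0.5  0.6] Mz-0.02 w45.8mm
hit False
down t11.1 tcp [ 0.471  -0.1736  0.1917] rel9.1 F [ 0.2 -0.3  0.7] Mz0.01 w46.2mm
loose t11.7 tcp [ 0.4705 -0.1733  0.191 ] rel9.1 F [-0.6 -0.4 -0.1] Mz0.01 w16.9mm
turn t12.2 tcp [ 0.4705 -0.1733  0.191 ] rel34.9 F [ 0.7  0.4 -0.4] Mz0.03 w17.0mm
turn t12.7 tcp [ 0.4705 -0.1733  0.191 ] rel59.8 F [ 0.5 -0.3 -0.1] Mz0.01 w17.2mm
turn t13.1 tcp [ 0.4705 -0.1734  0.191 ] rel79.7 F [ 0.4 -0.5  0.7] Mz0.01 w17.0mm
turn t13.4 tcp [ 0.4705 -0.1734  0.191 ] rel92.7 F [ 0.4 -0.2  0.6] Mz0.03 w16.9mm
touch True
probe t14.2 tcp [ 0.4706 -0.1734  0.1774] rel93.0 F [ 0.1 -0.3  5. ] Mz-0.01 w17.0mm
```

The fingertips touch the lid top at z=0.155, which is 9 mm below the start, so the lid has dropped into the thread. Next is screwing forward.

```bash
python3 - <<'E'
from act import *
bot.move_linear(at(.181),v=.05)
for r in (70,45,20,5,0,-4,-8,-12,-15):
    turn(r,.181); bot.dwell(.1); s=st("fwd")
    if abs(s["moment"][2])>1.0: break
print("touch",bot.move_linear(at(.160),v=.03,stop_force=5)); st("probe")
E
```

```text
fwd t15.1 tcp [ 0.4704 -0.1732  0.1808] rel70.1 F [ 0.6 -0.7 -0.2] Mz-0.00 w17.2mm
fwd t15.7 tcp [ 0.4705 -0.1733  0.181 ] rel45.1 F [-0.4  0.1  1. ] Mz0.03 w17.0mm
fwd t16.3 tcp [ 0.4705 -0.1733  0.181 ] rel20.1 F [-0.7  0.   1.6] Mz0.02 w17.0mm
fwd t16.8 tcp [ 0.4705 -0.1732  0.181 ] rel5.2 F [-0.2 -0.4 -0.3] Mz0.03 w17.0mm
fwd t17.1 tcp [ 0.4704 -0.1732  0.181 ] rel0.2 F [-0.5  1.6 -0.2] Mz-0.03 w17.0mm
fwd t17.5 tcp [ 0.4705 -0.1732  0.181 ] rel-3.9 F [-0.1  1.1  1.3] Mz0.04 w17.0mm
fwd t17.8 tcp [ 0.4705 -0.1733  0.181 ] rel-7.9 F [0.  1.5 1. ] Mz0.04 w17.3mm
fwd t18.2 tcp [ 0.4705 -0.1735  0.181 ] rel-11.9 F [-1.3  0.6  0.7] Mz-0.03 w17.1mm
fwd t18.5 tcp [ 0.4705 -0.1734  0.181 ] rel-14.9 F [-0.2  0.6 -0.1] Mz0.29 w17.1mm
touch True
probe t18.7 tcp [ 0.4705 -0.1734  0.1809] rel-14.9 F [-0.6 -0.5  3.3] Mz0.28 w17.2mm
```

```bash
python3 - <<'E'
from act import *
turn(-17,.181); st("fwd")
turn(-8,.181); st("back")
print("touch",bot.move_linear(at(.162),v=.03,stop_force=6)); st("probe")
E
```

```text
fwd t19.0 tcp [ 0.4703 -0.1731  0.181 ] rel-16.9 F [-2.5  1.8  3.9] Mz0.53 w17.8mm
back t19.2 tcp [ 0.4706 -0.1734  0.1808] rel-8.2 F [-0.4  0.5  0.2] Mz0.01 w17.2mm
touch True
probe t19.7 tcp [ 0.4706 -0.1733  0.1684] rel-8.0 F [-0.5  0.3  6.4] Mz-0.01 w17.1mm
```

Fingertip touch at 0.146 means the lid is 18 mm down in total, i.e. home. Now grip, lift and check.

```bash
python3 - <<'E'
from act import *
bot.move_linear(at(.1705),v=.05); turn(-3,.1705)
bot.command_gripper(0.0); st("grip")
bot.move_linear(at(.20),v=.06); st("lift1")
bot.move_linear(at(.265),v=.1); bot.dwell(.2); s=st("lift2")
m=bot.camera_model("scene"); im=bot.camera("scene"); save("s1",im)
p=proj(m,[*C,.2])[0].astype(int); x,y=p[0]-60,p[1]-60
save("s1c",cv2.resize(im[y:y+130,x:x+130],(550,550),interpolation=cv2.INTER_CUBIC))
print("mat in scene",proj(m,[.473,.166,.006]), "joints dest",bot.solve_ik([.473,.166,.265],down(PH+np.radians(-3)-np.pi/2)))
E
```

```text
grip t20.4 tcp [ 0.4703 -0.1731  0.1703] rel-3.1 F [-0.7  1.5 -1.6] Mz0.01 w13.6mm
lift1 t21.1 tcp [ 0.4704 -0.1732  0.2   ] rel-3.0 F [ 0.2  0.8 -5.3] Mz-0.05 w13.8mm
lift2 t22.1 tcp [ 0.4701 -0.173   0.2641] rel-3.0 F [-0.  -0.  -6.4] Mz0.02 w13.5mm
mat in scene [[281.40264361 160.6626315 ]] joints dest [ 9.59946045e-02 -5.44791068e-02  1.76204539e+00 -4.44089210e-16
  1.43402637e+00  1.68075357e+00]
```

View pics/s1c.png

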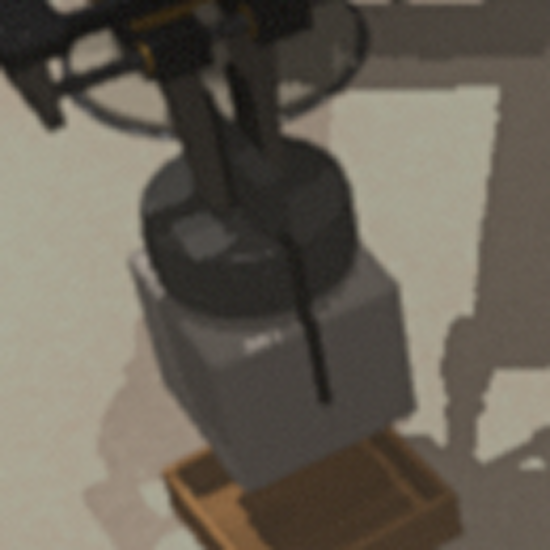

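The picture shows the jar hanging clear of the caddy, with the lid's pointer (295,260) running straight into the jar's mark (315,350). Carrying it to the mat now.

```bash
python3 - <<'E'
from act import *
q=down(PH+np.radians(-3)-np.pi/2)
bot.move_linear([.473,.166,.265],v=.18,orientation=q); bot.dwell(.2); st("over")
bot.move_linear([.473,.166,.185],v=.1)
print("hit",bot.move_linear([.473,.166,.167],v=.02,stop_force=4)); st("placed")
bot.dwell(.2); bot.command_gripper(.35); st("open"); bot.dwell(.2)
bot.move_linear([.473,.166,.28],v=.12); st("up")
bot.move_to([.50,-.05,.33],down(-np.pi/2)); bot.dwell(.2)
ims=[]
for c in("scene","top"):
    m=bot.camera_model(c); im=bot.camera(c); p=proj(m,[.473,.166,.08])[0].astype(int)-[60,60]; print(c,p)
    y,x=max(p[1],0),p[0]; ims.append(cv2.resize(im[y:y+120,x:x+120],(400,400),interpolation=cv2.INTER_CUBIC))
    for tt in("mat","lid_handle","book","weight","brush"): print(tt,[(round(d["score"],2),d["bbox"]) for d in bot.outline_of(c,tt)[:2]])
save("f",np.hstack(ims))
E
```

```text
over t24.4 tcp [0.4731 0.1656 0.265 ] rel-3.0 F [-0.   0.  -5.3] Mz-0.01 w13.4mm
hit True
placed t26.0 tcp [0.4731 0.166  0.1702] rel-3.0 F [0.8 0.1 3.8] Mz0.02 w13.7mm
open t26.7 tcp [0.4714 0.1655 0.1684] rel-3.0 F [-0.5 -2.1  4.1] Mz0.03 w32.2mm
up t28.0 tcp [0.4724 0.166  0.2789] rel-3.0 F [-0.1  0.5 -0.3] Mz0.00 w32.2mm
scene [222  79]
mat [(0.97, [233.9, 146.2, 95.8, 48.3])]
lid_handle [(0.91, [95.6, 234.1, 51.3, 47.1]), (0.72, [262.6, 102.7, 42.1, 41.8])]
book [(0.81, [249.3, 214.1, 102.9, 78.5]), (0.62, [136.5, 183.4, 73.2, 61.4])]
weight [(0.7, [360.0, 181.7, 34.0, 28.6]), (0.35, [249.6, 214.7, 103.6, 78.0])]
brush [(0.65, [139.5, 282.3, 93.1, 52.6]), (0.34, [233.1, 148.5, 94.9, 44.7])]
top [ 91 190]
mat [(0.95, [111.9, 205.0, 75.5, 89.2])]
lid_handle [(0.94, [123.7, 223.1, 52.4, 51.2]), (0.86, [340.6, 215.4, 44.3, 44.1])]
book [(0.77, [186.7, 112.9, 83.4, 60.4])]
weight [(0.63, [106.9, 133.1, 32.0, 27.2])]
brush [(0.89, [299.4, 142.3, 81.0, 27.0])]
```

View pics/f.png

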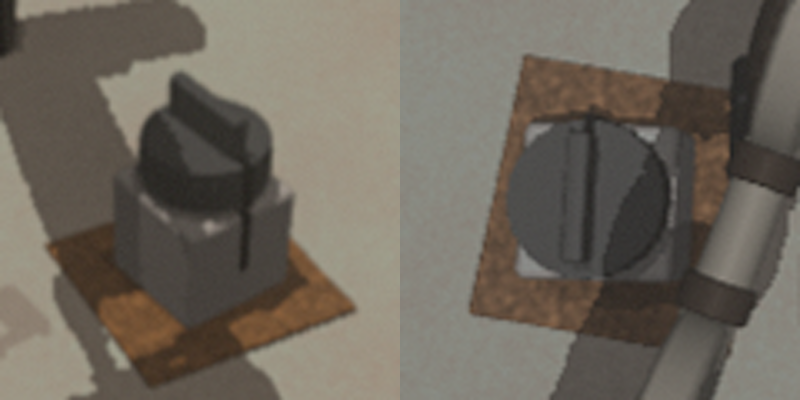

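The jar stands upright in the middle of the mat, with the pointer lined up on the mark at about (245,200) in the left view. The bystanders' outlines are within about 3 px of where they started. Handing in.

```bash
python3 -c "
from plant import bot
print(bot.read_state()['clock']); bot.job_done()"
```

```text
29.65
the job is handed in; nothing more can be done
```

I closed the jar, moved it to the cork mat and handed the job in at 29.65 s of the 54 s allowed; no verdict was reported.

- **Lid into the thread:** I turned the loosely held lid back to about 90°. A fingertip touch then found its top about 9 mm lower than at the start, so it had dropped into the thread.
- **Screwed home:** I turned it forward until the torque rose at the stop. A second touch found it about 18 mm down in total, which matches fully home.
- **Moving the jar:** I gripped the bar and lifted the jar out of the caddy. The pull on the wrist (5.3 to 6.4 N) matches the weight of the jar and lid. I set it down on the mat until it made contact, and released it.

**Final checks:** The last scene and top pictures show the jar upright near the mat's middle, with the pointer over the mark and the arm clear. The outlines of the book, weight and brush were within about 3 px of where they started. When I opened the gripper the tool shifted about 2 mm with a few newtons of force, but the jar stayed upright. No check failed, except that one touch taken while pressed against the stop triggered at once; I backed off and repeated it.

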